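# Change over the inspection trays

### The arm

A 7-joint arm with a two-finger parallel gripper is mounted at the origin on the work surface. World frame = base frame: x ahead of the robot, y to its left, z up, the work surface at z = 0. Lengths are in mm, angles in rad, forces in N, time in s.
With the tool pointing down it reaches from about 425 to 950 mm from the base axis. Payload 16.7 kg.
Tool frame: the origin (TCP) lies at the very end of the fingers, on their centre line; the grasp point (between the pads) lies hold_point_z behind it (hold_point_z is the distance from the TCP to the grasp point, in mm); x points along the fingers, y is the direction in which the jaws open and shut, and the axes are right-handed (so a half turn about x gives the same grasp; the last joint's range is limited). The gripper opens to 94 mm and grips with 3 to 60 N. Pads are 16 mm wide; open, the fingers measure 119 mm over their backs; the gripper's body (75 mm by 177 mm) begins 78 mm behind the grasp point.
Start: joints at [1.036, 0.426, 0.074, 1.606, -0.034, 1.111, -0.067], TCP at [253.969, -625.359, 205.467] pointing down, gripper open.
Joint ranges: [-2.85, 2.85], [-0.5, 2.14], [-1.23, 1.37], [0.21, 2.46], [-1.02, 4.16], [0.16, 2.05], [-2.73, 2.73]. Speed limits (rad/s): [1.89, 1.89, 2.39, 2.39, 3.01, 3.01, 3.01].

### API

Orientations are given as a rotation vector (axis times angle).
In Python, from workcell import * gives the robot as it stands.
- The arm moves only by the tool drive_tool, never from a script. Its argument "increments" is one flat list of numbers, 6 for each row, row after row: the shift along the tool's x, y, z as a fraction of full scale, then the turn, a rotation vector about the tool's x, y, z as a fraction of full scale. A call has exactly 8 rows; each row shifts and turns the pose as measured when the row begins, along the tool's axes as they then stand; what a row does not reach is not made up. Full scale, the value 1, is 0.2 m for a shift and 180 degrees for a turn. A row lasts 1/8 s, in which the tool goes at most 62.5 mm and 10.7 degrees, less where a joint would pass 70% of its speed; a pose out of reach is approached as far as the arm can. A call with a number of a shift or a turn outside -1 to 1 is refused whole. A call with a gripper value outside its range is refused whole. "jaw" is the opening, from 0 (shut) to 1 (fully open), set as the call begins (left out, the last holds). The fingers move at their own pace and stop on an object; "newtons" is the grip in N (left out, the last holds). Time passes only in rows, so rows that do not move let the fingers close, or fill a call up. It gives the time, the measured TCP pose, the force and the opening at its end, in the units of the state.
- get_obs(): the state, without advancing time (a new reading comes with each control period).
- camera(name): name is "side" or "top"; returns the picture (384x512x3 uint8, blue, green, red); there is no depth.
- camera_model(name): a dict with "fx", "fy", "cx", "cy" (pixels), "k1" (the pictures are not rectified: a ray, as slopes to the right and down, at radius r is drawn at 1 + k1 r^2 times it, then the intrinsics apply), "rvec" (rotation vector, rad) and "tvec" (3), from world to camera coordinates, as OpenCV has them. Camera axes: x right, y down, z forward; pixel columns grow to the right and rows downward; lengths in mm; the calibration is good to about 2 mm. A picture is of the moment at which its call begins. camera_model takes no time and is no camera call.
- sign_off(): hands the job in, once; it reports no verdict.
The state is a dict: "time_s": time; "q": joint angles; "qd": joint speeds; "joint_torque": joint torques, N m; "ee_pos": TCP position; "tool_rot": TCP orientation; "force": force on the tool from outside, world axes, zero at the start; "torque": the same for the moment, N m; "gripper_width": opening from 0.0 (shut) to 1.0 (fully open).
Only numpy, scipy, OpenCV 4.12 (cv2) and the standard library are available. Lean on these libraries where they do the work, as an engineer would, in place of code of your own. Each camera call takes 0.05 s, during which the arm holds its last target. There are 200 camera calls.

### The job

At the microscope bench, push the tray holding the brass ring, which was left part-way out, fully home; then hook a fingertip behind the raised lip of the tray holding the brass grid frame and draw it out along its lane as far as it goes, finishing clear of it. Lift nothing: leave the third tray shut, leave the brass parts untouched in their trays and the other things on the bench where they are.

Things in the scene. Friction and masses are not known exactly. Their poses are not given: they have to be found in the camera images.
- magazine_center (a point): Tray magazine: flat fixed base, 290 x 292 mm, with three side-by-side lanes 92 mm apart, a tray in each; which tray is in which lane varies. Point 10 mm above the table on the middle lane. x points along the lanes to the back (trays draw out along minus x, towards the robot), y across, z up. Tops above the table: rails between lanes 26 mm, bar at the back 36 mm, at the front 14 mm.
- frame_tray (a joint): Slide of the tray holding the grid frame, m: 0 = fully home at the back, 0.10 = fully out at its hard stop. It starts at or almost home. Friction about 2 N; a tray stays where it is left.
- ring_tray (a joint): Slide of the tray holding the ring, same values; it starts part-way out, by 30 to 65 mm. Friction about 2.5 N.
- plate_tray (a joint): Slide of the tray holding the solid plate, same values; it starts home. Friction about 2 N.
- frame_tray_lip: Upright lip at the front of the tray with the grid frame, 5 mm thick, 60 mm wide, its top 42 mm above the table. Origin: middle of the top edge. x points back along the lane (drawn out along minus x), z up. Moves with the tray (162 x 76 mm). Behind it an empty finger pocket, 51 mm long, 70 mm wide, floor 26 mm below the lip's top; then a 6 mm high divider and the bed with the brass part.
- frame_tray_bed (a point): Centre of the bed (floor, 16 mm above the table, 100 x 70 mm) on which the part lies in the tray with the grid frame; moves with the tray; 105.5 mm behind the lip's middle. Axes as the lip's.
- ring_tray_lip: Upright lip at the front of the tray with the ring, 5 mm thick, 60 mm wide, its top 42 mm above the table. Origin: middle of the top edge. x points back along the lane (drawn out along minus x), z up. Moves with the tray (162 x 76 mm). Behind it an empty finger pocket, 51 mm long, 70 mm wide, floor 26 mm below the lip's top; then a 6 mm high divider and the bed with the brass part.
- ring_tray_bed (a point): Centre of the bed (floor, 16 mm above the table, 100 x 70 mm) on which the part lies in the tray with the ring; moves with the tray; 105.5 mm behind the lip's middle. Axes as the lip's.
- plate_tray_lip: Upright lip at the front of the tray with the solid plate, 5 mm thick, 60 mm wide, its top 42 mm above the table. Origin: middle of the top edge. x points back along the lane (drawn out along minus x), z up. Moves with the tray (162 x 76 mm). Behind it an empty finger pocket, 51 mm long, 70 mm wide, floor 26 mm below the lip's top; then a 6 mm high divider and the bed with the brass part.
- plate_tray_bed (a point): Centre of the bed (floor, 16 mm above the table, 100 x 70 mm) on which the part lies in the tray with the solid plate; moves with the tray; 105.5 mm behind the lip's middle. Axes as the lip's.
- frame_center (a point): Centre of the brass grid frame, flat, loose, 84 x 40 x 4 mm with eight open windows. Lies in its tray.
- ring_mid (a point): Centre of the flat brass ring, loose, 48 mm outside, 30 mm inside diameter, 6 mm thick. Lies in its tray.
- plate_mid (a point): Centre of the solid brass plate, loose, 70 x 36 x 4 mm, without openings. Lies in its tray.
- jar: Amber jar with lid, 42 mm across, 55 mm tall, left of the magazine. Bystander; origin at its underside.
- bottle: White bottle with black cap, 38 mm across, 85 mm tall, left of the magazine. Bystander; origin at its underside.
- tweezers: Steel tweezers lying flat, about 130 mm long, right of the magazine. Bystander; origin at its underside.
- dish: Shallow glass dish, 72 mm across, 18 mm tall, right of the magazine. Bystander; origin at its underside.
- loupe: Black eye loupe, 34 mm across, 34 mm tall, in front of the magazine on the right. Bystander; origin at its underside.
- driver: Screwdriver lying flat, 150 mm long, in front of the magazine on the left. Bystander; origin at its underside.
Not all that is in view belongs to the job. Leave any blue look-alike of the part that bears plate_mid alone. What is shaped like the part that bears frame_center but purple is not meant.

How it is judged (in metres and radians):
On the way, in this order (a step that is already met when the one before it is completed fails the run):
1. the ring tray is pushed fully home (value of joint ring_tray below 0.005 m), for 0.2 s.
2. the frame tray is being drawn out by its lip (value of joint frame_tray above 0.015 m and contact force between the fingers and frame_tray_lip above 0.2 N).
3. the frame tray is fully out (value of joint frame_tray above 0.094 m), for 0.2 s.
At the end, for the whole second after the job is handed in: The frame tray is out to within 6 mm of its 100 mm stop, the ring and plate trays are home within 5 mm, all at rest, and each brass part still lies flat in the bed of its own tray (centre within 30 mm along and 25 mm across of the bed's centre) (value of joint frame_tray above 0.094 m and value of joint each of ring_tray, plate_tray below 0.005 m and velocity of joint each of frame_tray, ring_tray, plate_tray below 0.005 m/s and x of frame_center in the frame of frame_tray_bed between -0.03 and 0.03 m and y of frame_center in the frame of frame_tray_bed between -0.025 and 0.025 m and z of frame_center in the frame of frame_tray_bed below 0.008 m and x of ring_mid in the frame of ring_tray_bed between -0.03 and 0.03 m and y of ring_mid in the frame of ring_tray_bed between -0.025 and 0.025 m and z of ring_mid in the frame of ring_tray_bed below 0.008 m and x of plate_mid in the frame of plate_tray_bed between -0.03 and 0.03 m and y of plate_mid in the frame of plate_tray_bed between -0.025 and 0.025 m and z of plate_mid in the frame of plate_tray_bed below 0.008 m); the robot touches nothing.
It fails at once if the tray with the plate is drawn out (value of joint plate_tray above 0.008 m).
It fails at once if a brass part is lifted or thrown out of its tray (z of frame_center in the frame of frame_tray_bed above 0.012 m or z of ring_mid in the frame of ring_tray_bed above 0.012 m or z of plate_mid in the frame of plate_tray_bed above 0.012 m).
It fails at once if the robot touches a brass part (contact force between any of the fingers, the arm and frame above 0.5 N or contact force between any of the fingers, the arm and ring above 0.5 N or contact force between any of the fingers, the arm and plate above 0.5 N).
It fails at once if another thing on the bench is shifted by more than 15 mm (distance of any of jar, bottle, tweezers, dish, loupe, driver from where it was at the start of the episode above 0.015 m).
It fails at once if two trays stand well out at once: the frame tray is drawn while the ring tray is not home (value of joint frame_tray above 0.03 m and value of joint ring_tray above 0.012 m).
It also fails if it takes over 42 s, if anything falls off the work surface, if the arm or the gripper's body presses on something with over 40 N, if the wrist force passes 120 N, or if a joint passes its speed limit or range.

## Working session

There is one attempt and no reset: what is moved stays moved. The work goes in short steps, Python scripts to look and compute and a tool call to move; the robot and the scene stay as the last step left them, time stands still between calls to the robot, and variables do not carry over. Pictures are saved under pics/ and viewed, about 8 in all and at most 12, crops included, and the job is handed in when it is done.

Besides the shell and the picture viewer there is one more tool, called after "Call:" as name(argument=value, ...) on one line, values as JSON. drive_tool: Moves the arm, as the interface text tells. Its arguments: {"type":"object","properties":{"increments":{"type":"array"},"jaw":{"type":"number"},"newtons":{"type":"number"}},"required":["increments"]}

```bash
mkdir -p pics; python3 - <<'E'
from workcell import *
import cv2
o=get_obs();print(o)
for n in("top","side"):
    print(n,camera_model(n)); cv2.imwrite(f"pics/{n}0.png",camera(n))
E
```

```text
{'time_s': 0.0, 'q': array([ 1.03545797,  0.42673752,  0.07381943,  1.60662246, -0.03410894,
        1.11077899, -0.06712933]), 'qd': array([ 0.001429  ,  0.00058209, -0.00025709,  0.00183224,  0.00122662,
       -0.0001969 ,  0.00128709]), 'joint_torque': array([ 1.78572041e-04, -9.35839248e+01,  3.66735086e+00, -4.54207706e+01,
       -4.86810529e-02,  2.00012466e-02,  8.37247285e-05]), 'ee_pos': array([ 253.85146189, -624.96822317,  204.76416273]), 'tool_rot': array([ 2.0102336 ,  0.39400001, -2.01088949]), 'force': array([-0.50716436, -0.52326092,  0.40127428]), 'torque': array([-0.01506865, -0.03449499,  0.01446925]), 'gripper_width': 0.9981172129735729}
top {'fx': 442.4275594544452, 'fy': 442.4275594544452, 'cx': 250.16370033722382, 'cy': 198.01504507210316, 'k1': 0.013400487341315827, 'rvec': array([ 2.21943961, -2.16670528,  0.07044612]), 'tvec': array([ -63.42292577,  577.70566664, 1158.06882771])}
side {'fx': 357.9440708419188, 'fy': 357.9440708419188, 'cx': 258.2913749301442, 'cy': 186.80657898905343, 'k1': 0.031567403588500104, 'rvec': array([ 2.33871368, -0.0176817 , -0.00406608]), 'tvec': array([-563.07520958,   48.73395652,  987.99393057])}
```

View pics/top0.png

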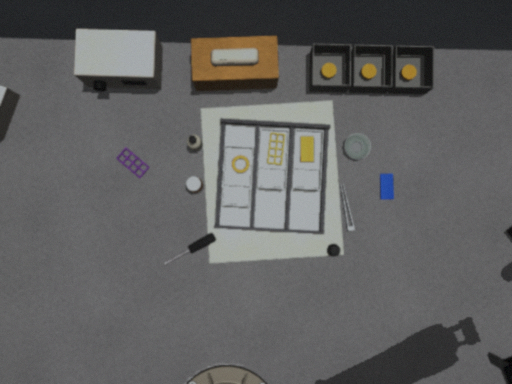

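View pics/side0.png

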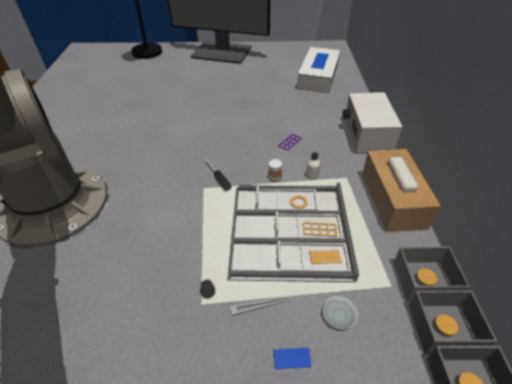

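Top view: the ring tray is the left lane (ring at 240,164), pulled part-way out, lip about (236,205). The frame tray is the middle lane (grid at 276,149), lip about (270,188). The plate tray is on the right (307,149).

Look-alikes: the purple grid (132,162), the blue plate (387,187) and the orange discs in the bins (329–409,71). I choose the brass ring and grid inside the magazine and will check them in a crop.

```bash
cat > h.py <<'E'
import numpy as np, cv2
from workcell import *
def ray(n,uv):
    m=camera_model(n); d=np.array([(uv[0]-m['cx'])/m['fx'],(uv[1]-m['cy'])/m['fy']]); s=d.copy()
    for _ in range(8): s=d/(1+m['k1']*(s@s))
    R=cv2.Rodrigues(m['rvec'])[0]; return -R.T@m['tvec'], R.T@np.array([*s,1])
def onplane(n,uv,z):
    c,d=ray(n,uv); return c+d*(z-c[2])/d[2]
def proj(n,P):
    m=camera_model(n); R=cv2.Rodrigues(m['rvec'])[0]; p=R@np.array(P,float)+m['tvec']; s=p[:2]/p[2]; s=s*(1+m['k1']*(s@s)); return s*m['fx']+[m['cx'],m['cy']]
E
python3 - <<'E'
from h import *
t=cv2.imread('pics/top0.png'); s=cv2.imread('pics/side0.png')
a=cv2.resize(t[110:240,205:335],(600,600),interpolation=cv2.INTER_CUBIC)
cv2.imwrite('pics/crop0.png',a)
h=cv2.cvtColor(t,cv2.COLOR_BGR2HSV)
m=cv2.inRange(h,(15,110,100),(35,255,255)); m[:110]=0
c,_=cv2.findContours(m,0,2)
for k in c:
    if cv2.contourArea(k)>30:
        r=cv2.minAreaRect(k); print(r,onplane('top',r[0],19).round(1))
# dark frame of the magazine
g=cv2.cvtColor(t,cv2.COLOR_BGR2GRAY)
m=(g<100).astype('uint8');m[:105]=0;m[245:]=0;m[:,:212]=0;m[:,335:]=0
c,_=cv2.findContours(m,0,2);k=max(c,key=cv2.contourArea);r=cv2.minAreaRect(k);print(r)
for p in cv2.boxPoints(r):print(p,onplane('top',p,20).round(1))
# the brightness profile along lanes
for u in(236,270,305):print(u,list(zip(range(165,235),g[165:235,u-3:u+4].mean(1).astype(int))))
E
```

```text
((240.10003662109375, 163.6999969482422), (15.652474403381348, 15.652474403381348), 63.43495178222656) [669.9 -20.5  19. ]
((306.5, 149.0), (24.0, 11.0), 90.0) [ 713.8 -196.8   19. ]
((271.5675048828125, 176.11178588867188), (109.2215576171875, 109.66403198242188), 3.251945734024048)
[213.93422 227.75761] [498.   44.2  20. ]
[220.1551  118.27017] [790.8  35.9  20. ]
[329.2008  124.46596] [ 781.3 -256.4   20. ]
[322.97992 233.9534 ] [ 488.6 -243.9   20. ]
236 [(165, np.int64(159)), (166, np.int64(159)), (167, np.int64(157)), (168, np.int64(151)), (169, np.int64(146)), (170, np.int64(144)), (171, np.int64(144)), (172, np.int64(146)), (173, np.int64(155)), (174, np.int64(165)), (175, np.int64(169)), (176, np.int64(169)), (177, np.int64(170)), (178, np.int64(170)), (179, np.int64(169)), (180, np.int64(170)), (181, np.int64(169)), (182, np.int64(170)), (183, np.int64(169)), (184, np.int64(164)), (185, np.int64(154)), (186, np.int64(154)), (187, np.int64(165)), (188, np.int64(170)), (189, np.int64(169)), (190, np.int64(170)), (191, np.int64(170)), (192, np.int64(169)), (193, np.int64(170))
[... 3286 characters left out ...]
203, np.int64(169)), (204, np.int64(169)), (205, np.int64(170)), (206, np.int64(170)), (207, np.int64(169)), (208, np.int64(169)), (209, np.int64(169)), (210, np.int64(169)), (211, np.int64(169)), (212, np.int64(169)), (213, np.int64(168)), (214, np.int64(169)), (215, np.int64(169)), (216, np.int64(169)), (217, np.int64(169)), (218, np.int64(169)), (219, np.int64(168)), (220, np.int64(169)), (221, np.int64(169)), (222, np.int64(169)), (223, np.int64(169)), (224, np.int64(169)), (225, np.int64(169)), (226, np.int64(170)), (227, np.int64(167)), (228, np.int64(165)), (229, np.int64(150)), (230, np.int64(114)), (231, np.int64(84)), (232, np.int64(90)), (233, np.int64(133)), (234, np.int64(161))]
```

View pics/crop0.png

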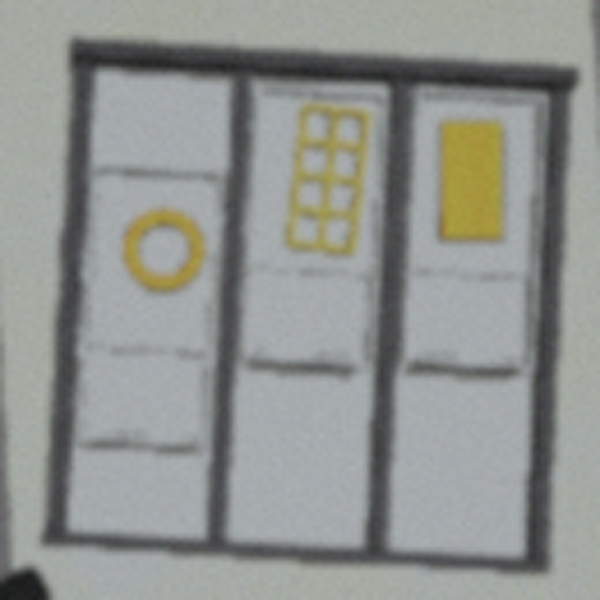

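The crop confirms it: ring on the left with its tray well out (lip row about 206 full-frame), grid frame in the middle (lip 188), plate on the right (lip 189). Next I measure the lips and the lane direction in the world frame.

```bash
python3 - <<'E'
from h import *
from scipy.spatial.transform import Rotation as R
np.set_printoptions(suppress=True,precision=2)
k=130/600; f=lambda u,v:((u+.5)*k+205-.5,(v+.5)*k+110-.5)
print('cam',ray('top',(0,0))[0],ray('side',(0,0))[0])
for a,b in(((241,80),(216,545)),((402,85),(375,552))):
    A,B=[onplane('top',f(*p),26) for p in(a,b)];d=A-B;print('rail',A,B,np.degrees(np.arctan2(d[1],d[0])))
for n,p in dict(ring=((82,443),(200,448)),frame=((247,364),(355,370)),plate=((407,370),(519,373))).items():
    for z in(42,16):print(n,z,[onplane('top',f(*q),z)[:2] for q in p])
print(R.from_rotvec(get_obs()['tool_rot']).as_matrix())
s=cv2.imread('pics/side0.png');cv2.imwrite('pics/side_c.png',cv2.resize(s[175:290,220:370],(780,598),interpolation=cv2.INTER_CUBIC))
E
```

```text
cam [ 508.8   -45.12 1190.79] [ 561.24 -683.33  716.68]
rail [768.48 -62.68  26.  ] [500.56 -54.62  26.  ] -1.72468884566573
rail [ 767.87 -155.61   26.  ] [ 498.75 -145.19   26.  ] -2.218088758039651
ring 42 [array([556.13,  22.27]), array([554.92, -44.19])]
ring 16 [array([557.21,  23.79]), array([555.96, -44.17])]
frame 42 [array([602.98, -69.56]), array([ 601.06, -130.58])]
frame 16 [array([605.11, -70.11]), array([ 603.15, -132.51])]
plate 42 [array([ 601.78, -159.93]), array([ 601.61, -223.17])]
plate 16 [array([ 603.88, -162.53]), array([ 603.71, -227.2 ])]
[[-0.    0.38 -0.93]
 [ 0.   -0.93 -0.38]
 [-1.   -0.    0.  ]]
```

View pics/side_c.png

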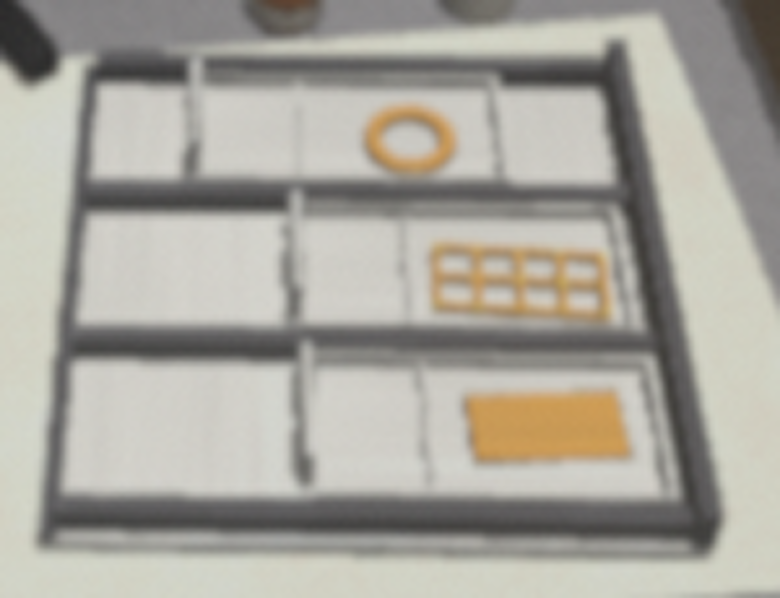

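The side view shows the same order: ring tray out (lip at crop x 195), frame lip at crop x 295 and plate lip at 305. Next I cross-check the lip x from both views and work out the tool turn.

```bash
python3 - <<'E'
from h import *
from scipy.spatial.transform import Rotation as R
np.set_printoptions(suppress=True,precision=2)
f=lambda u,v:((u+.5)*150/780+220-.5,(v+.5)*115/598+175-.5)
for n,p in dict(ring=(195,60),frame=(296,192),plate=(306,343)).items(): print(n,onplane('side',f(*p),42))
M=R.from_rotvec(get_obs()['tool_rot']).as_matrix()
# wanted: z tool along lane (-/+), x down
for yaw in(-1.9,178.1):
    a=np.radians(yaw);L=np.array([np.cos(a),np.sin(a),0]);X=np.array([0,0,-1.]);W=np.stack([X,np.cross(L,X),L],1)
    print(yaw,np.degrees(R.from_matrix(M.T@W).as_rotvec()))
E
```

```text
ring [560.44  17.95  42.  ]
frame [608.74 -75.68  42.  ]
plate [ 608.81 -167.14   42.  ]
-1.9 [-156.     -0.08    0.03]
178.1 [24.    0.02  0.06]
```

Both views agree to about 3–5 mm: ring lip centre about (559, -10), frame lip about (607, -103), lanes at about -1.9°. First I shut the jaws, turn +24° and travel at height.

Call:
drive_tool(increments=[0, -0.18, -0.18, 0.0444, 0, 0, 0, -0.2, -0.15, 0.0444, 0, 0, 0, -0.22, -0.11, 0.0444, 0, 0, 0, -0.233, -0.09, 0, 0, 0, 0, -0.233, -0.09, 0, 0, 0, 0, -0.233, -0.09, 0, 0, 0, 0, -0.233, -0.09, 0, 0, 0, 0, -0.233, -0.09, 0, 0, 0], jaw=0, newtons=20)

```text
time_s: 1.1
ee_pos: [412.9, -248.3, 202.6]
tool_rot: [-2.19, 0.054, 2.198]
force: [0.7, -0.2, 0.4]
gripper_width: 0.184
```

```bash
cat > st.py <<'E'
from h import *
import sys
from scipy.spatial.transform import Rotation as R
np.set_printoptions(suppress=True,precision=3)
o=get_obs();M=R.from_rotvec(o['tool_rot']).as_matrix()
a=np.radians(178.1);L=np.array([np.cos(a),np.sin(a),0]);X=np.array([0,0,-1.]);W=np.stack([X,np.cross(L,X),L],1)
print(o['time_s'],o['ee_pos'],o['force'],o['gripper_width'],o['q'])
print('turn fix',R.from_matrix(M.T@W).as_rotvec()/np.pi)
if len(sys.argv)>3: print('shift',M.T@(np.array(sys.argv[1:4],float)-o['ee_pos'])/200)
E
python3 st.py 520 -9 150
```

```text
1.1 [ 412.866 -248.281  202.624] [ 0.701 -0.242  0.384] 0.18352954002762883 [ 0.472  0.118 -0.069  2.023  0.008  1.005 -1.224]
turn fix [-0.006  0.001  0.001]
shift [ 0.264 -1.222 -0.474]
```

Call:
drive_tool(increments=[0, -0.24, -0.094, 0, 0, 0, 0, -0.24, -0.094, 0, 0, 0, 0, -0.24, -0.094, 0, 0, 0, 0.05, -0.24, -0.094, -0.006, 0.001, 0.001, 0.05, -0.24, -0.094, 0, 0, 0, 0.05, -0.1, -0.02, 0, 0, 0, 0.05, 0, 0, 0, 0, 0, 0.05, 0, 0, 0, 0, 0])

```text
time_s: 2.1
ee_pos: [525.5, 18.5, 150.9]
tool_rot: [-2.208, 0.031, 2.207]
force: [0.6, -0.5, 0.0]
gripper_width: 0.006
```

```bash
python3 st.py 522 -9 28
```

```text
2.1 [525.545  18.542 150.946] [ 0.633 -0.518  0.004] 0.0057042608896006874 [ 0.09   0.26  -0.288  1.979  0.092  0.915 -1.844]
turn fix [ 0.002 -0.    -0.   ]
shift [0.615 0.138 0.014]
```

Call:
drive_tool(increments=[0.05, 0.07, 0.007, 0.002, 0, 0, 0.1, 0.068, 0.007, 0, 0, 0, 0.1, 0, 0, 0, 0, 0, 0.1, 0, 0, 0, 0, 0, 0.1, 0, 0, 0, 0, 0, 0.1, 0, 0, 0, 0, 0, 0.05, 0, 0, 0, 0, 0, 0.015, 0, 0, 0, 0, 0])

```text
time_s: 3.1
ee_pos: [518.6, -25.9, 22.2]
tool_rot: [-2.197, 0.063, 2.198]
force: [0.9, 0.3, -0.8]
gripper_width: 0.006
```

```bash
python3 st.py 548 -9 28; python3 -c "
from h import *
t=camera('top');s=camera('side')
a=cv2.resize(t[110:240,205:335],(480,480));b=cv2.resize(s[140:290,180:370],(300,237))
c=np.zeros((480,780,3),'uint8');c[:,:480]=a;c[:237,480:]=b;cv2.imwrite('pics/p1.png',c)"
```

```text
3.1 [518.57  -25.948  22.245] [ 0.863  0.261 -0.766] 0.00585063720407818 [ 0.114  0.434 -0.231  2.085  0.17   0.641 -1.855]
turn fix [-0.006  0.    -0.002]
shift [-0.029 -0.092 -0.143]
```

View pics/p1.png

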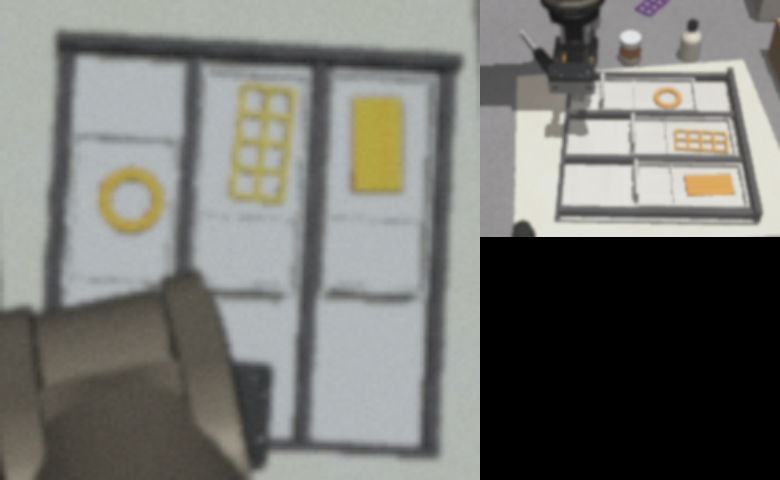

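The fingertip stands in front of the ring lip in the left lane, and nothing has been touched. I re-centre it, then push back along the lane.

Call:
drive_tool(increments=[-0.015, -0.05, 0, -0.006, 0, -0.002, -0.015, -0.04, 0, 0, 0, 0, 0, 0, -0.05, 0, 0, 0, 0, 0, -0.05, 0, 0, 0, 0, 0, -0.04, 0, 0, 0, 0, 0, -0.04, 0, 0, 0, 0, 0, -0.04, 0, 0, 0, 0, 0, -0.04, 0, 0, 0])

```text
time_s: 4.2
ee_pos: [575.6, -7.6, 30.7]
tool_rot: [-2.206, 0.032, 2.204]
force: [-1.8, 0.3, 2.1]
gripper_width: 0.006
```

```bash
python3 st.py 598 -12 28
```

```text
4.2 [575.566  -7.599  30.697] [-1.781  0.32   2.137] 0.005740385773038487 [ 0.091  0.491 -0.237  1.956  0.167  0.712 -1.847]
turn fix [ 0.001 -0.     0.001]
shift [ 0.014  0.019 -0.113]
```

Call:
drive_tool(increments=[0.01, 0.01, -0.035, 0, 0, 0, 0.01, 0, -0.035, 0, 0, 0, 0, 0, -0.03, 0, 0, 0, 0, 0, -0.02, 0, 0, 0, 0, 0, -0.02, 0, 0, 0, 0, 0, -0.02, 0, 0, 0, 0, 0, -0.02, 0, 0, 0, 0, 0, -0.02, 0, 0, 0])

```text
time_s: 5.2
ee_pos: [600.7, -11.0, 24.3]
tool_rot: [-2.172, 0.035, 2.241]
force: [-27.1, 2.4, 23.7]
gripper_width: 0.003
```

```bash
python3 st.py 598 -12 28
```

```text
5.2 [600.704 -10.951  24.349] [-27.098   2.427  23.716] 0.0031611441422864203 [ 0.09   0.546 -0.23   1.873  0.167  0.773 -1.834]
turn fix [ 0.001  0.01  -0.001]
shift [-0.018  0.006  0.014]
```

A hard stop at 27 N: the ring tray is home. Back off and lift.

Call:
drive_tool(increments=[0, 0, 0, 0, 0, 0, 0, 0, 0.03, 0, 0.005, 0, -0.02, 0, 0.05, 0, 0.005, 0, -0.05, 0, 0.03, 0, 0, 0, -0.1, 0, 0, 0, 0, 0, -0.1, 0, 0, 0, 0, 0, -0.1, 0, 0, 0, 0, 0, -0.05, 0.05, 0, 0, 0, 0])

```text
time_s: 6.2
ee_pos: [576.0, -19.9, 114.5]
tool_rot: [-2.214, 0.034, 2.202]
force: [0.1, -0.0, 0.2]
gripper_width: 0.002
```

```bash
python3 st.py 632 -104 100; python3 -c "
from h import *
s=camera('side');cv2.imwrite('pics/p2.png',cv2.resize(s[175:290,220:370],(780,598),interpolation=cv2.INTER_CUBIC))"
```

```text
6.2 [576.035 -19.875 114.484] [ 0.076 -0.039  0.182] 0.0023524573783168675 [ 0.127  0.376 -0.254  1.906  0.125  0.87  -1.79 ]
turn fix [ 0.001 -0.002 -0.001]
shift [ 0.075  0.412 -0.291]
```

View pics/p2.png

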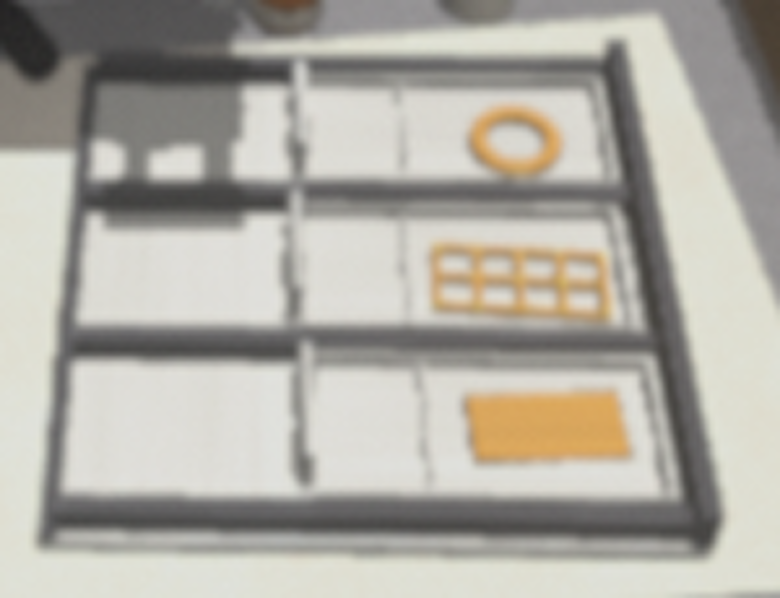

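The ring tray is now home (lip at crop 300,65, in line with the frame lip at 295,195), with the ring still on its bed. I move over the frame pocket at height.

Call:
drive_tool(increments=[0, 0.07, -0.05, 0.001, -0.002, -0.001, 0, 0.07, -0.05, 0, 0, 0, 0, 0.07, -0.05, 0, 0, 0, 0, 0.07, -0.05, 0, 0, 0, 0, 0.06, -0.05, 0, 0, 0, 0, 0.03, -0.03, 0, 0, 0, 0, 0, 0, 0, 0, 0, 0, 0, 0, 0, 0, 0])

```text
time_s: 7.25
ee_pos: [632.7, -105.1, 112.6]
tool_rot: [-2.199, 0.039, 2.207]
force: [-0.1, 0.5, 0.1]
gripper_width: 0.005
```

```bash
python3 st.py 634 -104 24
```

```text
7.25 [ 632.686 -105.072  112.617] [-0.121  0.471  0.072] 0.0047669523647776 [ 0.229  0.475 -0.218  1.752  0.123  0.932 -1.646]
turn fix [-0.001  0.001  0.   ]
shift [ 0.443 -0.005 -0.008]
```

Call:
drive_tool(increments=[0.1, -0.003, -0.005, 0, 0, 0, 0.1, 0, 0, 0, 0, 0, 0.1, 0, 0, 0, 0, 0, 0.07, 0, 0, 0, 0, 0, 0.035, 0, 0, 0, 0, 0, 0.02, 0, 0, 0, 0, 0, 0, 0, 0, 0, 0, 0, 0, 0, 0, 0, 0, 0])

```text
time_s: 8.25
ee_pos: [632.2, -102.5, 21.1]
tool_rot: [-2.198, 0.036, 2.21]
force: [-0.8, -0.2, -0.3]
gripper_width: 0.004
```

```bash
python3 st.py 620 -104 24
```

```text
8.25 [ 632.177 -102.489   21.081] [-0.832 -0.237 -0.296] 0.00436414198647312 [ 0.212  0.586 -0.202  1.804  0.159  0.772 -1.676]
turn fix [-0.     0.002  0.   ]
shift [-0.014  0.01   0.061]
```

In the pocket at z 21, with no contact. Now I draw towards the robot along the lane.

Call:
drive_tool(increments=[-0.01, 0, 0.03, 0, 0.002, 0, -0.01, 0, 0.03, 0, 0, 0, 0, 0, 0.03, 0, 0, 0, 0, 0, 0.035, 0, 0, 0, 0, 0, 0.035, 0, 0, 0, 0, 0, 0.035, 0, 0, 0, 0, 0, 0.035, 0, 0, 0, 0, 0, 0.035, 0, 0, 0])

```text
time_s: 9.25
ee_pos: [577.0, -100.7, 26.6]
tool_rot: [-2.209, 0.037, 2.199]
force: [1.5, 0.1, -0.2]
gripper_width: 0.005
```

```bash
python3 st.py 520 -99 25
```

```text
9.25 [ 576.979 -100.662   26.634] [ 1.519  0.096 -0.243] 0.005486266768829052 [ 0.23   0.505 -0.211  1.939  0.155  0.707 -1.678]
turn fix [-0.    -0.002  0.   ]
shift [0.007 0.001 0.285]
```

Call:
drive_tool(increments=[0.01, 0, 0.035, 0, -0.002, 0, 0, 0, 0.035, 0, 0, 0, 0, 0, 0.035, 0, 0, 0, 0, 0, 0.035, 0, 0, 0, 0, 0, 0.035, 0, 0, 0, 0, 0, 0.03, 0, 0, 0, 0, 0, 0.025, 0, 0, 0, 0, 0, 0.02, 0, 0, 0])

```text
time_s: 10.25
ee_pos: [523.4, -98.9, 24.7]
tool_rot: [-2.202, 0.037, 2.206]
force: [1.5, 0.2, -1.4]
gripper_width: 0.006
```

```bash
python3 st.py 515 -99 25
```

```text
10.25 [523.421 -98.908  24.663] [ 1.541  0.246 -1.36 ] 0.006028790553625826 [ 0.245  0.446 -0.218  2.054  0.152  0.658 -1.677]
turn fix [-0.     0.001  0.   ]
shift [-0.002  0.002  0.042]
```

Call:
drive_tool(increments=[0, 0, 0.02, 0, 0, 0, 0, 0, 0.02, 0, 0, 0, 0, 0, 0.02, 0, 0, 0, 0, 0, 0.02, 0, 0, 0, 0, 0, 0.02, 0, 0, 0, 0, 0, 0.02, 0, 0, 0, 0, 0, 0.02, 0, 0, 0, 0, 0, 0.02, 0, 0, 0])

```text
time_s: 11.25
ee_pos: [522.2, -97.8, 30.0]
tool_rot: [-2.267, 0.032, 2.14]
force: [22.3, -2.6, -16.6]
gripper_width: 0.005
```

```bash
python3 st.py 515 -99 25
```

```text
11.25 [522.188 -97.82   29.96 ] [ 22.327  -2.595 -16.595] 0.004771419174234949 [ 0.254  0.411 -0.223  2.101  0.152  0.587 -1.675]
turn fix [ 0.001 -0.018  0.001]
shift [0.023 0.007 0.037]
```

A hard stop at 22 N: the tray is fully out. I ease off the lip towards the back, then lift and move aside.

Call:
drive_tool(increments=[0, 0, 0, 0, 0, 0, 0, 0, -0.03, 0, -0.01, 0, 0, 0, -0.04, 0, -0.008, 0, -0.04, 0, -0.01, 0, 0, 0, -0.1, 0, 0, 0, 0, 0, -0.15, 0, 0, 0, 0, 0, -0.2, 0, 0, 0, 0, 0, -0.2, 0.1, 0, 0, 0, 0])

```text
time_s: 12.25
ee_pos: [532.8, -117.4, 170.4]
tool_rot: [-2.196, 0.027, 2.213]
force: [-0.4, -0.8, 0.1]
gripper_width: 0.003
```

Call:
drive_tool(increments=[0, 0.25, 0.05, 0, 0, 0, 0, 0.25, 0.05, 0, 0, 0, 0, 0.25, 0.05, 0, 0, 0, 0, 0.25, 0.05, 0, 0, 0, 0, 0.25, 0.05, 0, 0, 0, 0, 0.2, 0, 0, 0, 0, 0, 0, 0, 0, 0, 0, 0, 0, 0, 0, 0, 0])

```text
time_s: 13.25
ee_pos: [469.1, -414.0, 176.4]
tool_rot: [-2.207, 0.031, 2.205]
force: [-0.2, 0.4, 0.0]
gripper_width: 0.007
```

```bash
python3 st.py; python3 -c "
from h import *
t=camera('top');s=camera('side')
cv2.imwrite('pics/p3.png',np.hstack([cv2.resize(t[90:270,170:350],(400,400)),cv2.resize(s[140:340,190:390],(400,400))]))"
```

```text
13.25 [ 469.057 -413.966  176.441] [-0.152  0.412  0.038] 0.006872899462822406 [ 0.693  0.375 -0.092  1.744  0.038  1.024 -1.013]
turn fix [ 0.001 -0.     0.   ]
```

View pics/p3.png

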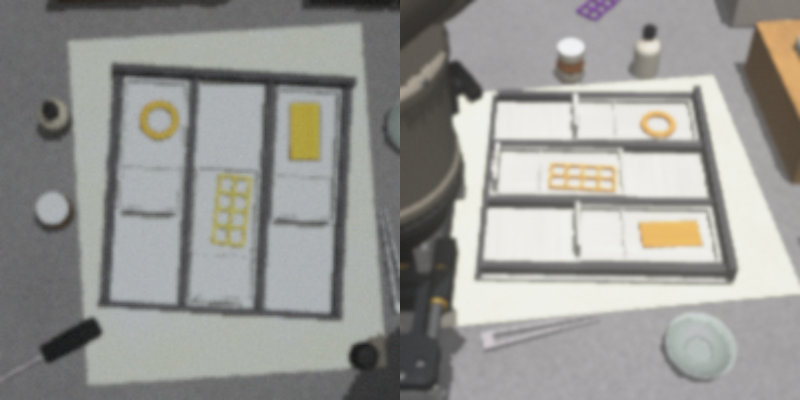

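The top view shows the frame tray fully out against the front bar (lip at 215,300). The ring and plate trays are shut (lips at 148,213 and 300,222), all parts are on their beds, and the bystanders are unmoved. The arm is clear.

```bash
python3 -c "
from workcell import *
print(get_obs()['qd'].round(4)); print(sign_off())"
```

```text
[-0.0086  0.0016 -0.0023 -0.0037  0.0012 -0.0003  0.0019]
the job is handed in; nothing more can be done
None
```

I pushed the ring tray (left lane) home and drew the grid-frame tray (middle lane) fully out by its lip. I then lifted the arm clear and handed the job in at about 13 s of the 42 s allowed; sign-off gave no verdict.

- **Ring tray:** I pushed on its lip from the front until it stalled at about 27 N, well above its 2.5 N friction.
- **Frame tray:** I hooked the lip from its finger pocket and drew at about 1.5 N until it stalled at about 22 N. From where the finger stalled, the lip ended roughly 100 mm forward of home; I did not measure the slide separately.
- **Last pictures:** The ring and plate trays are shut, the frame tray stands at the front bar, and all three brass parts lie on their beds. The bystanders in view look unmoved. The tool was clear with no contact force.
- **Disagreements:** The top and side views differed by about 3 to 5 mm on lip positions, within what the moves could take. One sideways move ended about 17 mm off target and was corrected before contact. No check failed.

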